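# Switch on the battery test station and hold its dial on pre-charge

### The job

First flip the red-tipped toggle on the grey and yellow isolator box from off (leaning over the white mark) fully over to on (leaning over the green mark). Then turn the red spring-return dial on the blue box clockwise from its rest mark, past the two yellow detents, to the third, green one; keep it there for two seconds and finish still holding it there with the gripper, because it springs back to rest when let go. Leave the stop button unpressed and the other things on the bench where they are.

Things in the scene. Friction and masses are not known exactly. Their poses are not given: they have to be found in the camera images.
- isolator_box: fixed isolator box, grey with yellow top, 120 (x) x 90 (y) x 60 mm high; origin at the centre of its underside, on the table. Its x axis points from the off side (white mark) to the on side (green mark). The toggle's level hinge pin lies along its y axis 68 mm above the origin, between two dark cheeks (30 mm long, 38 mm over both, tops 78 mm above the table)
- isolator (a joint): toggle angle: 0 = off, leaning 0.6 rad from upright to the box's -x side; 1.2 = on, leaning 0.6 rad to its +x side. Over-centre, detents at both ends: it takes up to 0.22 N m, snaps on by itself once past upright (0.6), and stays there
- isolator_tip (a point): centre of the red ball (26 mm across) at the end of the toggle, a steel rod 12 mm thick; 85 mm from the hinge pin
- dial_box: fixed blue box 130 x 130 x 70 mm high carrying the dial; origin at the centre of its underside. The dial turns about the box's vertical axis. White rest mark on the box's -x side, then two yellow marks and a green one, 0.4 rad apart clockwise seen from above (from -x towards +y of the box)
- dial (a joint): dial angle, growing clockwise seen from above: 0 = at rest, 0.4 and 0.8 = first and second detents (yellow marks), 1.2 = third (green mark), hard stop at 1.25. A spring returns it to 0 from everywhere when let go (about 0.08 N m at rest, 0.2 N m at the third); the detents are felt as a ripple of 0.05 N m and do not hold it
- dial_grip (a point): point on the dial's axis at the height to grip, 103 mm above the table. The dial has a grey skirt 66 mm across and on it an upright red grip bar 60 mm long, 14 mm thick, from 81 to 117 mm above the table, with a white line towards its pointing end. At rest the bar lies along the box's x axis; it turns with the dial
- stop (a joint): travel of the red emergency stop button (36 mm across, on a yellow housing, at the middle of the bench's back): 0 = up, 0.006 m = fully pressed. Must not be pressed
- cassette: loose galvanised battery cassette, 150 x 130 x 120 mm high, 3 kg, bracket handle on its -x face; origin at the centre of its underside. Bystander
- screwdriver: loose screwdriver, 180 mm long, lying between the boxes along its x axis. Bystander
- wrench: loose wrench, 160 mm long, lying along its x axis. Bystander
- tray: loose blue parts tray, 90 x 120 x 30 mm high; origin at the centre of its underside. Bystander
- tape: loose orange roll, 96 mm across, 24 mm high, lying flat; origin at the centre of its underside. Bystander
- cleaner: loose can with a green label, 60 mm across, 160 mm high; origin at the centre of its underside. Bystander
Mind the look-alikes: they are no part of the job. What is meant by the dial_box is not turquoise, and is the larger of those in its own colour.

How it is judged:
On the way, in this order (a step that is already met when the one before it is completed fails the run):
1. the isolator toggle is flipped on while the dial is still at rest (value of joint isolator above 1.05 rad and value of joint dial below 0.2 rad), for 0.2 s.
2. with the isolator on, the dial is held on its third position for some 1.5 s (value of joint isolator above 1.05 rad and value of joint dial above 1.08 rad and contact force between the fingers and dial_box above 1 N), for 1.5 s.
At the end, for the whole second after the job is handed in: The isolator toggle is on (joint above 1.05 rad), the dial is kept on its third position (above 1.08 rad, not moving more than 0.1 rad/s) by the gripper's fingers, which press on it with more than 1 N, through the last second (all of step 2 and velocity of joint dial between -0.1 and 0.1 rad/s); the arm keeps its last pose, push and grip.
It fails at once if the stop button is pressed (more than 3 mm) (value of joint stop above 0.003 m).
It fails at once if a bystander on the bench is moved more than 20 mm (distance of any of cassette, screwdriver, wrench, tray, tape, cleaner from where it was at the start of the episode above 0.02 m).
It also fails if it takes over 51 s, if anything falls off the work surface, if the arm or the gripper's body presses on something with over 40 N, if the wrist force passes 120 N, or if a joint passes its speed limit or range.

### The arm

A 6-joint arm with a two-finger parallel gripper is mounted at the origin on the work surface. World frame = base frame: x ahead of the robot, y to its left, z up, the work surface at z = 0. Lengths are in m, angles in rad, forces in N, time in s.
With the tool pointing down it reaches from about 0.25 to 0.725 m from the base axis. Payload 4 kg.
Tool frame: the origin (TCP) lies at the very end of the fingers, on their centre line; the grasp point (between the pads) lies 19 mm behind it; z points along the fingers, y is the line along which they close (so a half turn about z gives the same grasp; the last joint's range is limited). The gripper opens to 85 mm and grips with 20 to 120 N. Pads are 22 mm wide; open, the fingers measure 114 mm over their backs; the gripper's body (76 mm by 85 mm) begins 54 mm behind the grasp point. The pads swing forward as they close: fully open they stand 13 mm farther back than shut.
Start: joints at [-1.193, 0.241, 0.005, 1.335, 0, 1.571], TCP at [0.184, -0.465, 0.231] pointing down, gripper open.
Joint ranges: [-2.72, 2.72], [-1.05, 1.87], [-1.09, 1.28], [-1.99, 2.15], [-1.42, 1.44], [-3.14, 3.14]. Speed limits (rad/s): [2.79, 2.79, 3.14, 3.14, 3.14, 3.14].

### API

Orientations are given as a unit quaternion [w, x, y, z].
In Python, from rig import manip gives the robot as it stands.
- The arm moves only by the shell command python3 -m inch 'ROWS' [OPENING] [FORCE]. ROWS is JSON, a list of rows, each an object with "offset": the shift along the tool's x, y, z in mm, a list of three; "turn": the turn about the tool's z in rad. In form: [{"offset": [tx, ty, tz], "turn": turn}, ...]. A call has 1 to 5 rows; each row shifts and turns the commanded pose from where the row before left it, along the tool's axes as they then stand; what a row does not reach is not made up. A row lasts 1/12 s, in which the tool goes at most 41.7 mm and 7.16 degrees, less where a joint would pass 70% of its speed; a pose out of reach is approached as far as the arm can. A call with a gripper value outside its range is refused whole. OPENING is the closure, from 0 (fully open) to 1 (shut), set as the call begins (- or left out, the last holds). The fingers move at their own pace and stop on an object; FORCE is the grip in N (left out, the last holds). Time passes only in rows, so rows that do not move let the fingers close. It gives the time, the measured TCP pose, the force, the opening and the grip force at its end, in the units of the state.
- manip.observe(): the state, without advancing time (a new reading comes with each control period).
- manip.grab_frame(name): name is "scene" or "top" or "wrist"; returns a dict with "img" (420x560x3 uint8, red, green, blue), "vfov" (degrees; the focal length in pixels is half the picture's height over the tangent of half this angle, whatever the lens; pixels are square), "cx", "cy" (the principal point, pixels), "position" and "rotation" of the camera in the world; the wrist camera has in their place "mount" (4x4, takes a point from camera to tool coordinates, whose origin is the TCP and whose axes are the flange's). Camera axes: x right, y down, z forward; pixel columns grow to the right and rows downward; lengths in m; the calibration is good to about 2 mm. The wrist camera is an equidistant fisheye: a pixel r from the principal point sees the ray r / f radians off the axis. A picture is of the moment at which its call begins: read the wrist's pose just before it. There is no depth.
- manip.close_job(): hands the job in; it is judged then, once.
Trained networks look in the newest picture that a camera, given by its name, has taken for a name from the list of things; names that differ only in an ending like _2 or _b are one class to them, and where a whole thing is asked for, a point or a joint stands for the part that bears it (a point fixed in the world has none). Each returns a list of dicts, best first, with "confidence" (0 to 1); they miss things now and then, are a little off and sometimes report something else, mostly with a low value. They report only what shows in the picture. A call takes as long as a camera call. They do not tell look-alikes from the thing itself.
- manip.search_frame(camera, label): "bbox" ([left, top, width, height] in pixels, round what is visible of it).
The state is a dict: "clock": time; "qpos": joint angles; "qd": joint speeds; "joint_efforts": joint torques, N m; "tool_pos": TCP position; "orientation": TCP orientation; "force": force on the tool from outside, world axes, zero at the start; "moment": the same for the moment, N m; "finger_gap": finger opening in m; "grip_force": force on a finger pad.
Only numpy, scipy, OpenCV 4.12 (cv2) and the standard library are available. Lean on these libraries where they do the work, as an engineer would, in place of code of your own. Each camera call takes 0.05 s, during which the arm holds its last target. There are 200 camera calls.

## Working session

There is one attempt and no reset: what is moved stays moved. The work goes in short steps, Python scripts to look and compute and a shell command to move; the robot and the scene stay as the last step left them, time stands still between calls to the robot, and variables do not carry over. Pictures are saved under pics/ and viewed, at most 10 in all, crops included, and the job is handed in when it is done.

```bash
mkdir -p pics; ls; cat > h.py <<'E'
import numpy as np, cv2
from rig import manip
def ray(c,u,v):
    f=210/np.tan(np.radians(c['vfov']/2)) if True else 0
    d=np.array([(u-c['cx'])/f,(v-c['cy'])/f,1.]); R=np.array(c['rotation'])
    return np.array(c['position']),R@d
def onz(c,u,v,z):
    p,d=ray(c,u,v); return p+d*(z-p[2])/d[2]
def proj(c,P):
    f=210/np.tan(np.radians(c['vfov']/2)); q=np.array(c['rotation']).T@(np.array(P)-c['position'])
    return np.array([c['cx']+f*q[0]/q[2],c['cy']+f*q[1]/q[2]])
E
python3 - <<'E'
from h import *
import pickle
s=manip.observe(); print({k:np.round(v,3).tolist() for k,v in s.items()})
C={}
for n in ['top','scene']:
    c=manip.grab_frame(n); C[n]=c
    cv2.imwrite(f'pics/{n}0.png',cv2.cvtColor(c['img'],cv2.COLOR_RGB2BGR))
    print(n,c['vfov'],c['cx'],c['cy'],np.round(c['position'],3),np.round(c['rotation'],3).tolist(), c['img'].shape)
    for l in ['isolator_box','isolator','isolator_tip','dial_box','dial_grip','stop']:
        print(l,[(np.round(d['bbox']).tolist(),round(d['confidence'],2)) for d in manip.search_frame(n,l)][:4])
pickle.dump(C,open('c0.pkl','wb'))
E
```

```text
pics
{'clock': 0.0, 'qpos': [-1.193, 0.241, 0.004, 1.335, 0.0, 1.571], 'qd': [-0.001, -0.0, 0.001, -0.001, -0.0, 0.0], 'joint_efforts': [0.0, -37.232, 25.241, 0.017, 0.0, 0.0], 'tool_pos': [0.184, -0.464, 0.23], 'orientation': [-0.001, 0.982, 0.188, -0.0], 'force': [-0.277, 0.088, 0.231], 'moment': [-0.003, -0.01, -0.023], 'grip_force': 0.0, 'finger_gap': 0.085}
top 56.74254230515243 283.5840043341801 204.02589858235785 [ 0.408 -0.011  1.156] [-0.034, 0.717, -0.695, 0.038] (420, 560, 3)
isolator_box [([214.0, 177.0, 34.0, 43.0], 0.81), ([224.0, 193.0, 12.0, 22.0], 0.64)]
isolator [([224.0, 192.0, 10.0, 22.0], 0.67)]
isolator_tip [([224.0, 189.0, 10.0, 26.0], 0.69), ([419.0, 155.0, 67.0, 72.0], 0.61), ([418.0, 243.0, 14.0, 53.0], 0.46)]
dial_box [([301.0, 253.0, 36.0, 37.0], 0.94), ([359.0, 281.0, 52.0, 49.0], 0.86), ([341.0, 183.0, 55.0, 51.0], 0.59)]
dial_grip [([311.0, 264.0, 18.0, 18.0], 0.79), ([375.0, 293.0, 23.0, 28.0], 0.71), ([361.0, 196.0, 20.0, 26.0], 0.6)]
stop []
scene 56.888236529666834 274.51825965233166 213.92450732719 [0.894 0.429 1.035] [-0.091, 0.342, 0.898, -0.263] (420, 560, 3)
isolator_box [([280.0, 233.0, 52.0, 62.0], 0.68), ([302.0, 234.0, 20.0, 34.0], 0.68)]
isolator [([246.0, 221.0, 49.0, 35.0], 0.65), ([303.0, 234.0, 23.0, 30.0], 0.48)]
isolator_tip [([300.0, 232.0, 22.0, 36.0], 0.76)]
dial_box [([202.0, 156.0, 50.0, 53.0], 0.9), ([254.0, 110.0, 51.0, 49.0], 0.86), ([277.0, 156.0, 41.0, 43.0], 0.75), ([378.0, 247.0, 54.0, 52.0], 0.65)]
dial_grip [([271.0, 111.0, 16.0, 20.0], 0.62), ([214.0, 160.0, 22.0, 22.0], 0.56), ([291.0, 163.0, 13.0, 14.0], 0.47)]
stop [([217.0, 281.0, 13.0, 11.0], 0.56)]
```

```bash
python3 - <<'E'
import cv2
a=cv2.imread('pics/top0.png'); cv2.imwrite('pics/top0c.png',cv2.resize(a[135:345,170:450],None,fx=2.85,fy=2.85,interpolation=3))
a=cv2.imread('pics/scene0.png'); cv2.imwrite('pics/scene0c.png',cv2.resize(a[95:320,150:450],None,fx=2.66,fy=2.66,interpolation=3))
E
```

```text
(no output)
```

View pics/top0c.png

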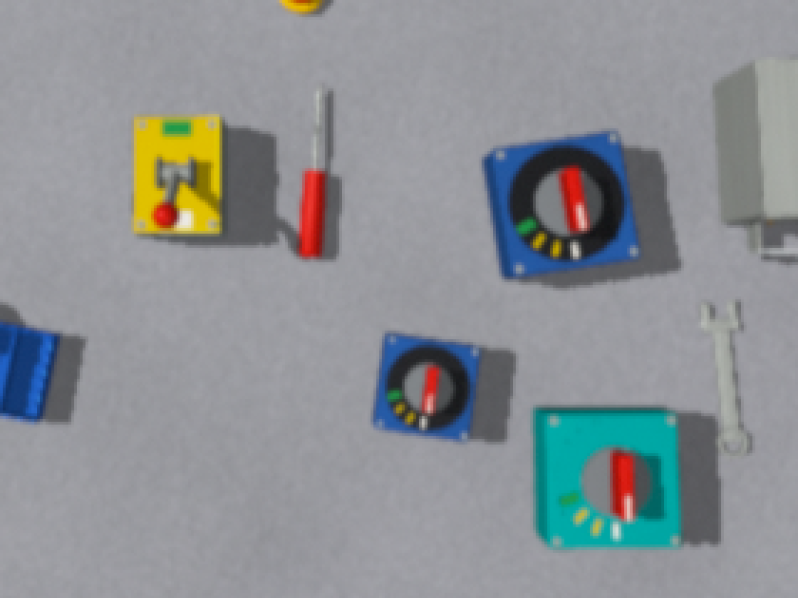

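View pics/scene0c.png

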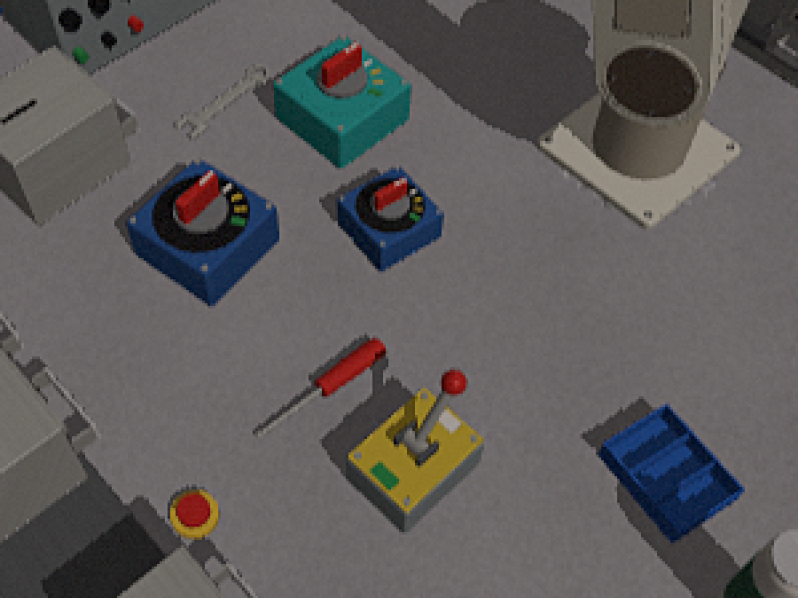

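The top view shows the isolator at crop (177,175), with its ball at (166,215) over the white mark and its green mark at (176,128). The large blue dial box is at (562,205), with its white mark at (575,250) and green at (526,227). The small blue and turquoise boxes are the look-alikes. The screwdriver lies between the two boxes.

```bash
python3 - <<'E'
from h import *
import pickle
C=pickle.load(open('c0.pkl','rb')); t,s=C['top'],C['scene']
T=lambda u,v,z: onz(t,170+u/2.85,135+v/2.85,z)
S=lambda u,v,z: onz(s,150+u/2.66,95+v/2.66,z)
pr=lambda n,p: print(n,np.round(p,4)[:2])
dT=np.array([T(*p,.07) for p in [(498,157),(614,137),(634,251),(519,270)]]); pr('dialbox T',dT.mean(0)); 
dS=np.array([S(*p,.07) for p in [(134,219),(203,168),(273,206),(205,268)]]); pr('dialbox S',dS.mean(0))
iT=np.array([T(*p,.06) for p in [(143,125),(213,122),(215,227),(143,228)]]); pr('iso T',iT.mean(0))
iS=np.array([S(*p,.06) for p in [(357,455),(423,396),(475,438),(408,507)]]); pr('iso S',iS.mean(0))
def ang(a,b): d=(b-a)[:2]; return round(np.arctan2(d[1],d[0]),3)
pr('dT',dT);pr('dS',dS);pr('iT',iT)
print('dial x axis T',ang(dT[3],dT[0]),ang(dT[2],dT[1]),'iso x',ang(iT[3],iT[0]),ang(iT[2],iT[1]))
print('bar', ang(T(579,229,.117),T(569,170,.117)),'mark->bar'); pr('bar mid T',(T(579,229,.117)+T(569,170,.117))/2)
pr('dial skirt T',T(568,200,.081)); pr('skirt S',S(203,205,.081))
pr('ball T',T(166,215,.138)); pr('ball S',S(454,382,.138))
pr('screwdr', [T(320,90,.01),T(312,255,.015)]); pr('stop',S(193,512,.05)); pr('whitemark',T(575,250,.07)); pr('green',T(526,227,.07)); pr('iso marks',[T(183,218,.06),T(176,128,.06)])
E
```

```text
Traceback (most recent call last):
  File "h.py", line 8, in onz
    p,d=ray(c,u,v); return p+d*(z-p[2])/d[2]
        ~~~^^^^^^^
  File "h.py", line 6, in ray
    return np.array(c['position']),R@d
                                   ~^~
ValueError: matmul: Input operand 1 has a mismatch in its core dimension 0, with gufunc signature (n?,k),(k,m?)->(n?,m?) (size 3 is different from 4)
```

```bash
sed -i '1a from scipy.spatial.transform import Rotation as Rn\nqm=lambda q: Rn.from_quat(np.r_[q[1:],q[0]]).as_matrix()' h.py; sed -i "s/np.array(c\['rotation'\])/qm(np.array(c['rotation']))/" h.py; python3 - <<'E'
from h import *
import pickle
C=pickle.load(open('c0.pkl','rb')); t,s=C['top'],C['scene']
T=lambda u,v,z: onz(t,170+u/2.85,135+v/2.85,z)
S=lambda u,v,z: onz(s,150+u/2.66,95+v/2.66,z)
pr=lambda n,p: print(n,np.round(np.array(p)[...,:2],4).tolist())
dT=np.array([T(*p,.07) for p in [(498,157),(614,137),(634,251),(519,270)]]); pr('dialbox T',dT.mean(0)); 
dS=np.array([S(*p,.07) for p in [(134,219),(203,168),(273,206),(205,268)]]); pr('dialbox S',dS.mean(0))
iT=np.array([T(*p,.06) for p in [(143,125),(213,122),(215,227),(143,228)]]); pr('iso T',iT.mean(0))
iS=np.array([S(*p,.06) for p in [(357,455),(423,396),(475,438),(408,507)]]); pr('iso S',iS.mean(0))
def ang(a,b): d=(b-a)[:2]; return round(np.arctan2(d[1],d[0]),3)
pr('dT',dT);pr('dS',dS);pr('iT',iT)
print('dial x axis T',ang(dT[3],dT[0]),ang(dT[2],dT[1]),'iso x',ang(iT[3],iT[0]),ang(iT[2],iT[1]))
print('bar', ang(T(579,229,.117),T(569,170,.117)),'mark->bar'); pr('bar mid T',(T(579,229,.117)+T(569,170,.117))/2)
pr('dial skirt T',T(568,200,.081)); pr('skirt S',S(203,205,.081))
pr('ball T',T(166,215,.138)); pr('ball S',S(454,382,.138))
pr('screwdr', [T(320,90,.01),T(312,255,.015)]); pr('stop',S(193,512,.05)); pr('whitemark',T(575,250,.07)); pr('green',T(526,227,.07)); pr('iso marks',[T(183,218,.06),T(176,128,.06)])
q=manip.observe(); print(np.round(qm(q['orientation']),3).tolist())
E
```

```text
dialbox T [0.5193, -0.2548]
dialbox S [0.5199, -0.2475]
iso T [0.5366, 0.1297]
iso S [0.5397, 0.1353]
dT [[0.5634, -0.1867], [0.587, -0.3017], [0.4744, -0.3218], [0.4523, -0.2089]]
dS [[0.5854, -0.2976], [0.4768, -0.305], [0.451, -0.2021], [0.5663, -0.1851]]
iT [[0.5861, 0.1673], [0.5913, 0.0975], [0.4861, 0.0913], [0.483, 0.1625]]
dial x axis T 0.197 0.176 iso x 0.046 0.059
bar 0.175 mark->bar
bar mid T [0.5185, -0.2515]
dial skirt T [0.5216, -0.254]
skirt S [0.5163, -0.2515]
ball T [0.4903, 0.1296]
ball S [0.4905, 0.1323]
screwdr [[0.6371, -0.0084], [0.4635, -0.0054]]
stop [0.7529, 0.0329]
whitemark [0.4736, -0.2637]
green [0.4947, -0.2153]
iso marks [[0.4941, 0.1234], [0.5841, 0.1342]]
[[0.929, 0.369, 0.0], [0.369, -0.929, -0.0], [0.0, 0.0, -1.0]]
```

The measurements agree. The ball is 48 mm from the hinge, as expected. The isolator is at (0.538, 0.132) with yaw about 0.05, and the dial is at (0.519, −0.2525) with yaw about 0.18. I'll square up the tool, shut the fingers and travel high.

```bash
cat > st.py <<'E'
from h import *
import sys
q=manip.observe(); R=qm(q['orientation'])
print('t',round(q['clock'],2),'tcp',np.round(q['tool_pos'],4),'yaw',round(np.arctan2(R[1,0],R[0,0]),4),'tilt',np.round(R[:2,2],3),'q',np.round(q['qpos'],3),'F',np.round(q['force'],1),'gap',round(float(q['finger_gap']),4),'grip',np.round(q['grip_force'],1))
if len(sys.argv)>3: print('tool mm to target',np.round(1000*R.T@(np.array(sys.argv[1:4],float)-q['tool_pos']),1))
E
python3 -m inch '[{"offset":[0,0,0],"turn":0.11},{"offset":[0,0,0],"turn":0.11},{"offset":[0,0,0],"turn":0.1},{"offset":[40,0,0],"turn":0},{"offset":[40,0,0],"turn":0}]' 1; python3 st.py 0.42 0.131 0.23
```

```text
clock: 1.12
tool_pos: [0.2635, -0.4607, 0.2317]
orientation: [0.0, 1.0, 0.026, 0.0]
force: [0.4, -0.4, -0.0]
finger_gap: 0.0254
grip_force: 0.0
t 1.12 tcp [ 0.2635 -0.4607  0.2317] yaw 0.0526 tilt [ 0.    -0.001] q [-1.051  0.301  0.087  1.356 -0.     2.038] F [ 0.4 -0.4 -0. ] gap 0.0254 grip 0.0
tool mm to target [ 187.3 -582.7    1.3]
```

```bash
A='x'; python3 -m inch '[{"offset":[0,0,0],"turn":-0.124},{"offset":[0,0,0],"turn":-0.124},{"offset":[0,0,0],"turn":-0.124},{"offset":[0,0,0],"turn":-0.124},{"offset":[0,0,0],"turn":-0.124}]' >/dev/null
python3 -m inch '[{"offset":[0,0,0],"turn":-0.124},{"offset":[0,0,0],"turn":-0.124},{"offset":[0,0,0],"turn":-0.124},{"offset":[0,0,0],"turn":-0.124},{"offset":[0,0,0],"turn":-0.124}]' >/dev/null
python3 -m inch '[{"offset":[0,0,0],"turn":-0.124},{"offset":[0,0,0],"turn":-0.124},{"offset":[0,0,0],"turn":-0.124},{"offset":[0,0,0],"turn":-0.124},{"offset":[0,0,0],"turn":-0.124}]' >/dev/null
python3 -m inch '[{"offset":[0,0,0],"turn":-0.124},{"offset":[0,0,0],"turn":-0.124},{"offset":[0,0,0],"turn":-0.124},{"offset":[0,0,0],"turn":-0.124},{"offset":[0,0,0],"turn":-0.124}]' >/dev/null
python3 -m inch '[{"offset":[0,0,0],"turn":-0.124},{"offset":[0,0,0],"turn":-0.124},{"offset":[0,0,0],"turn":-0.124},{"offset":[0,0,0],"turn":-0.124},{"offset":[0,0,0],"turn":-0.124}]' >/dev/null
python3 st.py 0.42 0.131 0.23
```

```text
t 3.2 tcp [ 0.2643 -0.4601  0.2313] yaw -3.1193 tilt [-0. -0.] q [-1.049  0.302  0.087  1.356 -0.    -1.072] F [-0.3 -0.6 -0.3] gap -0.0005 grip 0.0
tool mm to target [-168.9  587.5    1.3]
```

```bash
python3 -m inch '[{"offset":[-11.3,39,0],"turn":0},{"offset":[-11.3,39,0],"turn":0},{"offset":[-11.3,39,0],"turn":0},{"offset":[-11.3,39,0],"turn":0},{"offset":[-11.3,39,0],"turn":0}]' >/dev/null
python3 -m inch '[{"offset":[-11.3,39,0],"turn":0},{"offset":[-11.3,39,0],"turn":0},{"offset":[-11.3,39,0],"turn":0},{"offset":[-11.3,39,0],"turn":0},{"offset":[-11.3,39,0],"turn":0}]' >/dev/null
python3 -m inch '[{"offset":[-11.3,39,0],"turn":0},{"offset":[-11.3,39,0],"turn":0},{"offset":[-11.3,39,0],"turn":0},{"offset":[-11.3,39,0],"turn":0},{"offset":[-11.3,39,0],"turn":0}]' >/dev/null
python3 -m inch '[{"offset":[0,0,0],"turn":0},{"offset":[0,0,0],"turn":0}]' >/dev/null
python3 st.py 0.42 0.131 0.12
python3 - <<'E'
from h import *
c=manip.grab_frame('scene'); a=cv2.cvtColor(c['img'],cv2.COLOR_RGB2BGR)
cv2.imwrite('pics/s1.png',cv2.resize(a[95:320,150:450],None,fx=2.66,fy=2.66,interpolation=3))
E
```

```text
t 4.62 tcp [0.4243 0.1295 0.231 ] yaw -3.1206 tilt [-0. -0.] q [ 0.296  0.13  -0.133  1.309 -0.     0.275] F [-0.7 -1.1  0.3] gap -0.0002 grip 0.0
tool mm to target [  4.2   1.7 111. ]
```

View pics/s1.png

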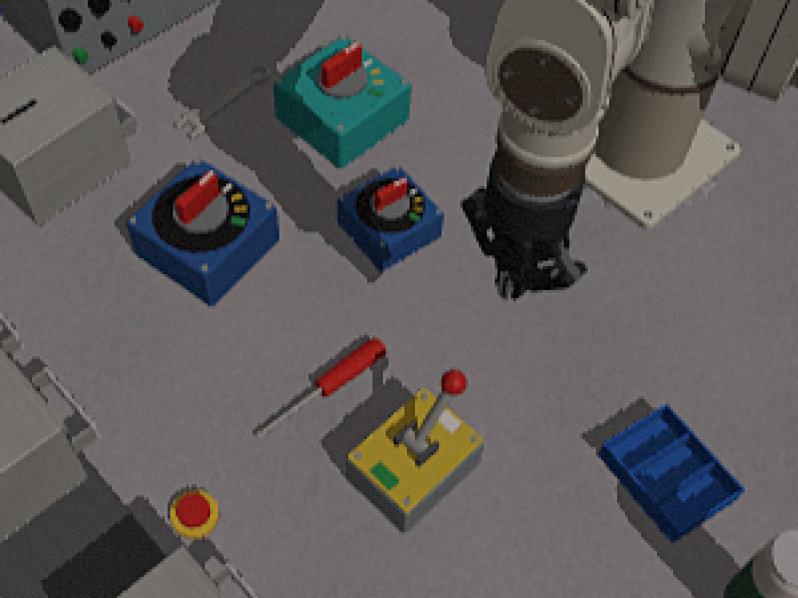

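The gripper's fingertips at crop (510,290) hang clear on the robot's side of the ball at (454,382). I'll lower and push.

```bash
python3 -m inch '[{"offset":[2,2,37],"turn":0},{"offset":[2,0,37],"turn":0},{"offset":[0,0,37],"turn":0},{"offset":[0,0,0],"turn":0}]' >/dev/null; python3 st.py 0.47 0.131 0.12
python3 -m inch '[{"offset":[-10,0,0],"turn":0},{"offset":[-10,0,0],"turn":0},{"offset":[-10,0,0],"turn":0},{"offset":[-10,0,0],"turn":0},{"offset":[-10,0,0],"turn":0}]' >/dev/null; python3 st.py
python3 -m inch '[{"offset":[-10,0,0],"turn":0},{"offset":[-10,0,0],"turn":0},{"offset":[-10,0,0],"turn":0},{"offset":[-10,0,0],"turn":0},{"offset":[-10,0,0],"turn":0}]' >/dev/null; python3 st.py
python3 -m inch '[{"offset":[-10,0,0],"turn":0},{"offset":[-5,0,0],"turn":0},{"offset":[0,0,0],"turn":0}]' >/dev/null; python3 st.py
python3 - <<'E'
from h import *
c=manip.grab_frame('scene'); a=cv2.cvtColor(c['img'],cv2.COLOR_RGB2BGR)
cv2.imwrite('pics/s2.png',cv2.resize(a[95:320,150:450],None,fx=2.66,fy=2.66,interpolation=3))
E
```

```text
t 5.0 tcp [0.4143 0.126  0.1144] yaw -3.1282 tilt [-0.013 -0.004] q [ 0.296  0.213 -0.355  1.017 -0.     0.282] F [-1.2 -1.4 -0.4] gap -0.0004 grip 0.0
tool mm to target [-55.7   4.2  -6.3]
t 5.42 tcp [0.471  0.1304 0.1219] yaw -3.1258 tilt [-0.001  0.001] q [ 2.690e-01  2.970e-01 -2.180e-01  1.057e+00  1.000e-03  2.530e-01] F [-6.5  0.   3.7] gap 0.0 grip 3.0
t 5.83 tcp [0.5224 0.1313 0.1216] yaw -3.1254 tilt [0.002 0.001] q [ 0.246  0.386 -0.087  1.095 -0.     0.23 ] F [-0.2  0.2  0.6] gap -0.0001 grip 0.0
t 6.08 tcp [0.5376 0.1315 0.1211] yaw -3.1259 tilt [0.003 0.001] q [ 0.24   0.413 -0.047  1.108 -0.     0.224] F [ 0.3 -0.1  0.4] gap 0.0 grip 0.0
```

View pics/s2.png

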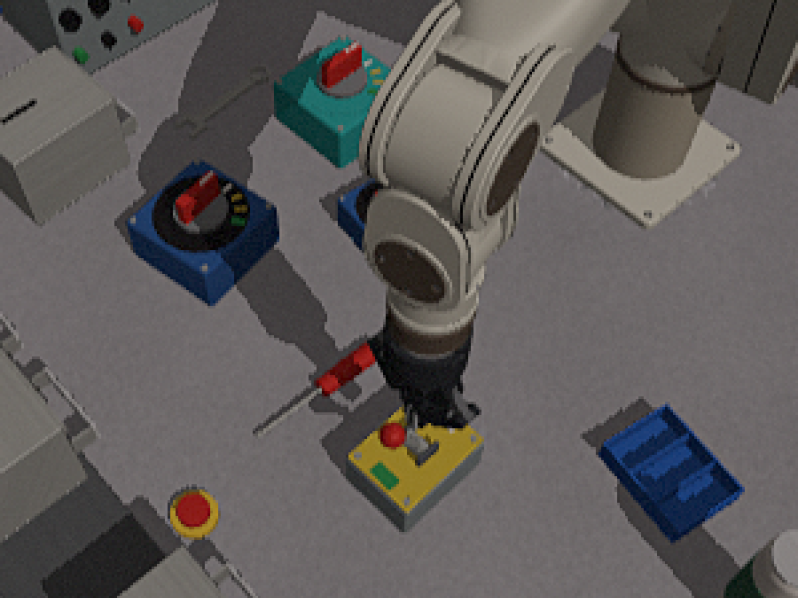

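The ball has moved to crop (393,435), towards the green mark, and the toggle force has dropped to zero. I'll check that against the expected "on" position while retreating up.

```bash
python3 -m inch '[{"offset":[10,0,-5],"turn":0},{"offset":[10,0,-38],"turn":0},{"offset":[0,0,-38],"turn":0},{"offset":[0,0,-35],"turn":0}]' 0 40 >/dev/null;  python3 - <<'E'
from h import *
import pickle
s=pickle.load(open('c0.pkl','rb'))['scene']
for a in (0.6,0.45,.3): print(a,(proj(s,[.538+.085*np.sin(a),.133+.004*np.sin(a),.068+.085*np.cos(a)])-[150,95])*2.66)
E
python3 st.py 0.5187 -0.2525 0.23
```

```text
0.6 [385.27314321 442.74518327]
0.45 [393.55252321 432.45722975]
0.3 [402.38587499 422.3961586 ]
t 6.47 tcp [0.513  0.1309 0.2381] yaw -3.1249 tilt [-0.002 -0.   ] q [0.25  0.298 0.1   1.374 0.    0.233] F [1.8 0.2 1. ] gap 0.0484 grip 0.0
tool mm to target [   0.7 -383.4    8.2]
```

```bash
python3 - <<'E'
from h import *
import pickle
C=pickle.load(open('c0.pkl','rb'))
def red(c,r):
    h=cv2.cvtColor(c['img'],cv2.COLOR_RGB2HSV); m=((h[...,0]<8)|(h[...,0]>172))&(h[...,1]>150)&(h[...,2]>60)
    k=np.zeros_like(m); k[r[1]:r[3],r[0]:r[2]]=m[r[1]:r[3],r[0]:r[2]]; v,u=np.nonzero(k); return (u.min()+u.max())/2,(v.min()+v.max())/2,len(u)
N={n:manip.grab_frame(n) for n in ('scene','top')}
for n,r in (('scene',(285,228,335,300)),('top',(215,170,250,220))):
    for tag,c in (('old',C[n]),('new',N[n])):
        print(n,tag,red(c,r), [np.round(proj(c,[.538+.085*np.sin(a),.132+.004*np.sin(a),.068+.085*np.cos(a)]),1).tolist() for a in (-.6,.4,.5,.6)])
a=cv2.cvtColor(N['scene']['img'],cv2.COLOR_RGB2BGR)
cv2.imwrite('pics/s3.png',cv2.resize(a[205:305,260:380],None,fx=5,fy=5,interpolation=3))
E
```

```text
scene old (np.float64(304.5), np.float64(235.0), 97) [[320.1, 237.8], [298.8, 256.0], [296.6, 258.6], [294.6, 261.2]]
scene new (np.float64(292.5), np.float64(246.0), 107) [[320.1, 237.8], [298.8, 256.0], [296.6, 258.6], [294.6, 261.2]]
top old (np.float64(227.5), np.float64(209.5), 45) [[228.2, 210.5], [227.7, 179.5], [227.9, 176.8], [228.1, 174.4]]
top new (np.float64(228.0), np.float64(175.5), 39) [[228.2, 210.5], [227.7, 179.5], [227.9, 176.8], [228.1, 174.4]]
```

View pics/s3.png

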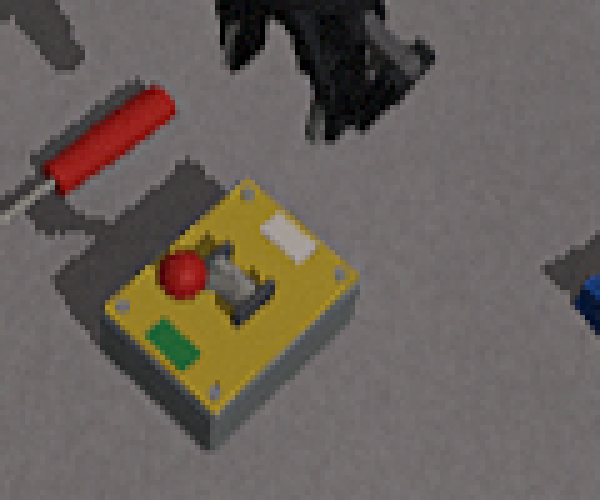

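The ball is at crop (184,275), i.e. full-frame (296.8,260). That matches a lean of about 0.55–0.6 rad, so the toggle is on and holding. Next is the dial.

```bash
python3 -m inch '[{"offset":[0,-38,0],"turn":0},{"offset":[0,-38,0],"turn":0},{"offset":[0,-38,0],"turn":0},{"offset":[0,-38,0],"turn":0},{"offset":[0,-38,0],"turn":0}]' >/dev/null
python3 -m inch '[{"offset":[0,-38,0],"turn":0},{"offset":[0,-38,0],"turn":0},{"offset":[0,-38,0],"turn":0},{"offset":[0,-38,0],"turn":0},{"offset":[0,-38,0],"turn":0}]' >/dev/null
python3 -m inch '[{"offset":[0,0,0],"turn":-0.08},{"offset":[0,0,0],"turn":-0.08},{"offset":[0,0,30],"turn":0},{"offset":[0,0,0],"turn":0},{"offset":[0,0,0],"turn":0}]' >/dev/null
python3 st.py 0.519 -0.2525 0.087
python3 - <<'E'
from h import *
q=manip.observe(); c=manip.grab_frame('wrist'); M=np.array(c['mount']); print(c['vfov'],c['cx'],c['cy'],np.round(M,4).tolist())
a=cv2.cvtColor(c['img'],cv2.COLOR_RGB2BGR); cv2.imwrite('pics/w1.png',a)
R=qm(q['orientation']); f=210/np.tan(np.radians(c['vfov']/2))
def pj(P):
    p=np.linalg.inv(M)@np.r_[R.T@(np.array(P)-q['tool_pos']),1]; r=np.hypot(p[0],p[1]); th=np.arctan2(r,p[2]); return np.round([c['cx']+f*th*p[0]/r,c['cy']+f*th*p[1]/r],1)
u=np.array([np.cos(.18),np.sin(.18),0]); o=np.array([.519,-.2525,.117])
print('bar top ends',pj(o+.03*u),pj(o-.03*u),'box corners',[pj([.519+.065*(i*u[0]-j*u[1]),-.2525+.065*(i*u[1]+j*u[0]),.07]).tolist() for i,j in((1,1),(1,-1),(-1,-1),(-1,1))])
E
```

```text
t 7.82 tcp [ 0.5192 -0.2477  0.2047] yaw -2.9656 tilt [-0.005  0.002] q [-0.445  0.407  0.17   1.339  0.    -0.621] F [0.6 0.7 0.3] gap 0.0852 grip 0.0
tool mm to target [  0.5  -5.1 117.7]
65.70646984690485 283.2408433843856 210.43506883018148 [[0.0007, -0.9632, -0.2687, 0.0669], [1.0, 0.0004, 0.0013, 0.0005], [-0.0011, -0.2687, 0.9632, -0.1428], [0.0, 0.0, 0.0, 1.0]]
bar top ends [275.8 250.7] [275.  172.7] box corners [[345.5, 265.0], [209.1, 265.4], [200.6, 125.8], [351.8, 124.8]]
```

View pics/w1.png

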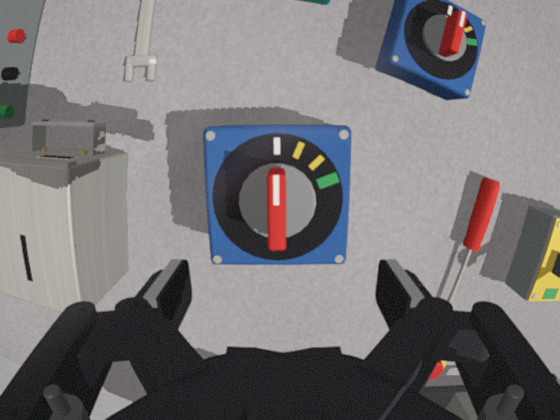

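The wrist picture shows the bar upright from (277,168) to (277,251), within about 2 px of the prediction, with the fingers straddling it. I'll apply a 1–2 mm correction, descend and grip.

```bash
python3 -m inch '[{"offset":[1.5,-3.6,30],"turn":0},{"offset":[0,0,30],"turn":0},{"offset":[0,0,30],"turn":0},{"offset":[0,0,15],"turn":0},{"offset":[0,0,12],"turn":0}]' 0 >/dev/null; python3 -m inch '[{"offset":[0,0,0],"turn":0},{"offset":[0,0,0],"turn":0}]' >/dev/null; python3 st.py 0.519 -0.252 0.087
python3 -m inch '[{"offset":[0,0,0],"turn":0},{"offset":[0,0,0],"turn":0},{"offset":[0,0,0],"turn":0},{"offset":[0,0,0],"turn":0},{"offset":[0,0,0],"turn":0}]' 1 60 >/dev/null; python3 -m inch '[{"offset":[0,0,0],"turn":0},{"offset":[0,0,0],"turn":0},{"offset":[0,0,0],"turn":0},{"offset":[0,0,0],"turn":0},{"offset":[0,0,0],"turn":0}]' >/dev/null; python3 st.py 0.519 -0.252 0.087
```

```text
t 8.45 tcp [ 0.5209 -0.2525  0.0901] yaw -2.9649 tilt [ 0. -0.] q [-0.451  0.489 -0.013  1.069 -0.    -0.628] F [-0.3  0.4  0.2] gap 0.0858 grip 0.0
tool mm to target [1.8 0.8 3.1]
t 9.28 tcp [ 0.5207 -0.2526  0.0899] yaw -2.9652 tilt [0.001 0.   ] q [-0.452  0.489 -0.014  1.068  0.    -0.628] F [-1.9  2.1  4.9] gap 0.0129 grip 59.5
tool mm to target [1.6 0.9 2.9]
```

```bash
python3 -m inch '[{"offset":[0,0,0],"turn":0.1},{"offset":[0,0,0],"turn":0.1},{"offset":[0,0,0],"turn":0.1},{"offset":[0,0,0],"turn":0.1},{"offset":[0,0,0],"turn":0.1}]' >/dev/null; python3 st.py
python3 -m inch '[{"offset":[0,0,0],"turn":0.1},{"offset":[0,0,0],"turn":0.1},{"offset":[0,0,0],"turn":0.1},{"offset":[0,0,0],"turn":0.1},{"offset":[0,0,0],"turn":0.1}]' >/dev/null; python3 st.py
python3 -m inch '[{"offset":[0,0,0],"turn":0.1},{"offset":[0,0,0],"turn":0.1},{"offset":[0,0,0],"turn":0},{"offset":[0,0,0],"turn":0}]'; python3 st.py
python3 - <<'E'
from h import *
q=manip.observe(); print(np.round(q['moment'],3))
c=manip.grab_frame('wrist'); a=cv2.cvtColor(c['img'],cv2.COLOR_RGB2BGR); cv2.imwrite('pics/w2.png',a)
E
```

```text
t 9.7 tcp [ 0.5206 -0.2537  0.0899] yaw 2.8127 tilt [ 0.    -0.002] q [-0.453  0.489 -0.013  1.067 -0.002 -0.124] F [-1.9 -2.8  5.4] gap 0.013 grip 59.5
t 10.12 tcp [ 0.52   -0.2546  0.0898] yaw 2.312 tilt [-0.001 -0.004] q [-0.453  0.489 -0.013  1.068 -0.004  0.376] F [-2.2 -3.9  4.5] gap 0.013 grip 59.4
clock: 10.45
tool_pos: [0.5197, -0.2549, 0.0899]
orientation: [0.0, 0.49, 0.871, -0.002]
force: [-3.5, -4.1, 5.9]
finger_gap: 0.013
grip_force: 59.6
t 10.45 tcp [ 0.5197 -0.2549  0.0899] yaw 2.1163 tilt [-0.001 -0.004] q [-0.454  0.489 -0.013  1.068 -0.004  0.572] F [-3.5 -4.1  5.9] gap 0.013 grip 59.6
[-0.771  0.785  0.267]
```

View pics/w2.png

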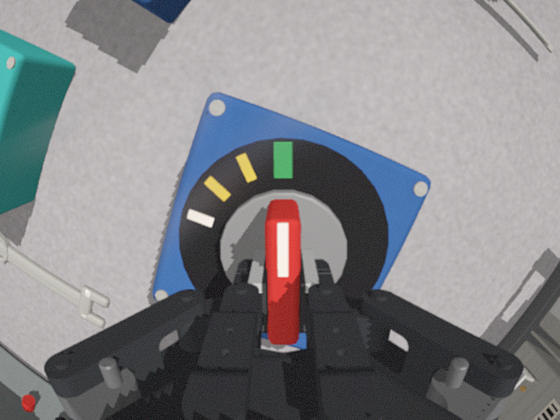

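The bar at (283,270) points straight at the green mark at (283,160), and the vertical moment of 0.27 N m fits the spring. I'll hold for 2.5 s and then hand in.

```bash
for i in 1 2 3 4 5 6; do python3 -m inch '[{"offset":[0,0,0],"turn":0},{"offset":[0,0,0],"turn":0},{"offset":[0,0,0],"turn":0},{"offset":[0,0,0],"turn":0},{"offset":[0,0,0],"turn":0}]' >/dev/null; done; python3 st.py; python3 -c "
from rig import manip
import numpy as np
print(np.round(manip.observe()['moment'],3)); print(manip.close_job())"
```

```text
t 13.0 tcp [ 0.5197 -0.2549  0.0899] yaw 2.1165 tilt [-0.001 -0.004] q [-0.454  0.489 -0.013  1.068 -0.004  0.571] F [-4.6 -4.6  5.5] gap 0.013 grip 59.6
[-0.802  0.908  0.176]
the job is handed in; nothing more can be done
None
```

The isolator toggle is on, and I handed in with the gripper still holding the dial on its green third detent at about 60 N after 2.5 s there. The hand-in returned no verdict, so the evidence is the camera pictures and force readings.

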